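# Push a printing blank out over the end of a bevelling board and lock it with the cam

### The job

Set up the thin wooden blank for bevelling its end: using the fingers only to push, slide it against the fence of the dark board and along the fence until its end overhangs the open end of the board by about 20 mm, then push the cam lever round by its peg until the cam wedges the blank tight against the fence. The blank must never be lifted off the board, and the other things round the board stay where they lie.

Things in the scene. Friction and masses are not known exactly. Their poses are not given: they have to be found in the camera images.
- board: Dark wooden board on battens, screwed to the table, its top at 34 mm. Origin on the table; in its own frame it spans x -70..75, y -120..120 mm; its y points roughly to the robot's left. On its near side a fence strip, 12 mm high: the blank goes against its face, the plane x = -52 mm looking to +x. The end y = +120 is the open end: no wall, the table 34 mm lower. Fixed.
- blank: Thin pale wooden plate, 80x120x6 mm (x, y, z), about 60 g, loose on the board, its long side roughly along the board, 12 to 30 mm off the fence and up to 0.2 rad askew. Origin: centre of its underside; axes nearly the board's. Sanded and waxed: friction about 0.35 against everything.
- blank_lead (a point): Middle of the blank's leading end face (toward the board's open end), half way up its 6 mm.
- blank_tail (a point): Middle of the blank's trailing end face (away from the open end), half way up; pushed here it moves along the fence.
- blank_fence_side (a point): Middle of the blank's long side that goes against the fence, half way up; the opposite long side is 80 mm away in the blank's +x.
- open_end (a point): On the upper edge of the board's open end, in line with the middle of a blank that lies against the fence (board frame x -12, y 120, z 34 mm). Its axes are the board's.
- cam_pivot (a point): On the cam's vertical pivot at the board's top (board frame x 53, y 80, z 34 mm). Fixed. Released, the cam stands at least 11 mm clear of a blank that lies against the fence.
- cam_lever: Eccentric cam (pale wooden disc, 40 mm across, 14 mm high, centre 10 mm off the pivot) with a 16 mm wide lever on it, 14 to 21 mm above the board. Origin on the pivot at the board's top, x along the lever. Released it points 49 to 75 deg counter-clockwise of the board's x. Pushed clockwise (from above) the cam meets the blank when it points about 25 deg clockwise of the board's x.
- lever_peg (a point): Dark steel peg, upright at the lever's end, 58 mm from the pivot: 13 mm thick, 21 to 42 mm above the board's top; this point is at 32 mm. The lever is stiff and stays where left: about 3 N sideways at the peg moves it, then 6 to 14 N wedges the blank. With no blank the lever goes on to 68 deg clockwise of the board's x.
- sanding_block: Bystander, loose, to be left alone: dark sanding block, 52x105x29 mm, on the table to the left of the board. Origin: centre of its underside.
- small_offcut: Bystander, loose, to be left alone: small light wood offcut, 45x50x22 mm, on the table to the left of the board. Origin: centre of its underside.
- masking_tape: Bystander, loose, to be left alone: roll of masking tape, 96 mm across, 25 mm high, on the table near the board's near side. Origin: centre of its underside.
- pencil: Bystander, loose, to be left alone: yellow pencil, 8x120x8 mm, on the table along the board's near side. Origin: centre of its underside.
- offcut: Bystander, loose, to be left alone: light wood offcut, 32x75x18 mm, on the table behind the board. Origin: centre of its underside.

How it is judged:
By the outcome, as a careful person would: the job done as asked, in the order asked, and still so for the second after the job is handed in, with the robot touching nothing.
It also fails if it takes over 67 s, if anything falls off the work surface, if the arm or the gripper's body presses on something with over 40 N, if the wrist force passes 120 N, or if a joint passes its speed limit or range.

### The arm

A 6-joint arm with a two-finger parallel gripper is mounted at the origin on the work surface; the furniture and walls round the work are solid. World frame = base frame: x ahead of the robot, y to its left, z up, the work surface at z = 0. Lengths are in m, angles in rad, forces in N, time in s.
With the tool pointing down it reaches from about 0.425 to 0.95 m from the base axis. Payload 3.5 kg.
Tool frame: the origin (TCP) lies at the very end of the fingers, on their centre line; the grasp point (between the pads) lies env.hold_point_z behind it (env.hold_point_z is the distance from the TCP to the grasp point, in m); z points along the fingers, y is the line along which they close (so a half turn about z gives the same grasp; the last joint's range is limited). The gripper opens to 85 mm and grips with 20 to 120 N. Pads are 22 mm wide; open, the fingers measure 114 mm over their backs; the gripper's body (76 mm by 85 mm) begins 54 mm behind the grasp point. The pads swing forward as they close: fully open they stand 13 mm farther back than shut.
Start: joints at [1.074, 0.286, 1.577, -0, 1.279, -0.15], TCP at [0.229, 0.635, 0.231] pointing down, gripper open.
Joint ranges: [-2.77, 2.77], [-0.9, 2.22], [0.21, 2.48], [-1.53, 4.67], [0.24, 2.81], [-2.84, 2.84]. Speed limits (rad/s): [2.79, 2.79, 3.14, 3.14, 3.14, 3.14].

### API

Orientations are given as a unit quaternion [x, y, z, w].
In Python, from rig import env, eyes, ticket gives the robot as it stands.
- The arm moves only by the tool step_arm, never from a script. Its argument "moves" is a list that holds one entry, the list of rows, each a list of 7 numbers: the shift along the tool's x, y, z in mm, then the turn, a rotation vector about the tool's x, y, z in rad, then the finger opening in mm, from 0 to 85.4. A call has 1 to 20 rows; each row shifts and turns the commanded pose from where the row before left it, along the tool's axes as they then stand; what a row does not reach is not made up. A row lasts 1/10 s, in which the tool goes at most 50 mm and 8.59 degrees, less where a joint would pass 70% of its speed; a pose out of reach is approached as far as the arm can. A call with a gripper value outside its range is refused whole. The fingers move at their own pace and stop on an object; the grip force is fixed at half the most. Time passes only in rows, so rows that do not move let the fingers close. It gives the time, the measured TCP pose, the force, the opening and the grip force at its end, in the units of the state.
- env.read_state(): the state, without advancing time (a new reading comes with each control period).
- eyes.capture(name): name is "scene" or "side" or "wrist"; returns a dict with "image" (400x640x3 uint8, red, green, blue), "vfov" (degrees; the focal length in pixels is half the picture's height over the tangent of half this angle, whatever the lens; pixels are square), "cx", "cy" (the principal point, pixels), "R" (3x3) and "t" (3): a world point X has camera coordinates R X + t. Camera axes: x right, y down, z forward; pixel columns grow to the right and rows downward; lengths in m; the calibration is good to about 2 mm. A picture is of the moment at which its call begins. There is no depth.
- ticket.hand_in(): hands the job in; it is judged then, once.
The state is a dict: "clock": time; "qpos": joint angles; "joint_vel": joint speeds; "effort": joint torques, N m; "position": TCP position; "orientation": TCP orientation; "force": force on the tool from outside, world axes, zero at the start; "torque": the same for the moment, N m; "opening": opening from 0.0 (shut) to 1.0 (fully open); "grasp_force": force on a finger pad.
Only numpy, scipy, OpenCV 4.12 (cv2) and the standard library are available. Lean on these libraries where they do the work, as an engineer would, in place of code of your own. Each camera call takes 0.05 s, during which the arm holds its last target. There are 200 camera calls.

## Working session

There is one attempt and no reset: what is moved stays moved. The work goes in short steps, Python scripts to look and compute and a tool call to move; the robot and the scene stay as the last step left them, time stands still between calls to the robot, and variables do not carry over. Pictures are saved under pics/ and viewed, at most 10 in all, crops included, and the job is handed in when it is done.

Besides the shell and the picture viewer there is one more tool, called after "Emit:" as name([rows], argument=value, ...), one row to a line, values as JSON. step_arm: Moves the arm, as the interface text tells. Its arguments: {"type":"object","properties":{"moves":{"type":"array","items":{"type":"array","items":{"type":"array","items":{"type":"number"}}}}},"required":["moves"]}

```bash
ls; mkdir -p pics
python3 - <<'E'
from rig import env, eyes, ticket
import cv2, numpy as np
print(env.read_state(), env.hold_point_z)
for n in ["scene","side","wrist"]:
    c=eyes.capture(n); cv2.imwrite(f"pics/{n}0.png",c["image"][:,:,::-1])
    print(n,c["vfov"],c["cx"],c["cy"],np.round(c["R"],4).tolist(),np.round(c["t"],4).tolist(), (-c["R"].T@c["t"]).round(3))
E
```

```text
pics
{'clock': 0.0, 'qpos': array([ 1.07400823e+00,  2.87213922e-01,  1.57818099e+00, -7.10536251e-07,
        1.27861905e+00, -1.50021509e-01]), 'joint_vel': array([-1.74511089e-03, -2.14264029e-03, -8.46272379e-05, -8.12361017e-04,
       -5.34713367e-05,  1.87855536e-05]), 'effort': array([ 2.44262656e-04, -4.05970538e+01, -2.92631131e+01, -5.27442478e-05,
        5.79126427e-03,  5.24773270e-06]), 'position': array([0.22907058, 0.63423649, 0.22991285]), 'orientation': array([ 1.72515670e-01,  9.85006029e-01, -1.14800097e-03, -3.84419563e-04]), 'force': array([ 0.25353719, -0.45570154, -0.0439136 ]), 'torque': array([-0.01274652,  0.00411603, -0.03191073]), 'grasp_force': 0.0, 'opening': 1.0000656361669118} 0.0187
scene 49.940198019565855 312.69072479081893 195.2398091894631 [[0.5801, -0.8144, 0.0159], [-0.2957, -0.2287, -0.9275], [0.7589, 0.5334, -0.3735]] [-0.4271, 0.2087, 0.6327] [-0.171 -0.638  0.437]
side 51.75376760286134 324.57854386197306 207.4759643074865 [[-0.8939, -0.4481, -0.0095], [-0.2005, 0.4186, -0.8858], [0.4009, -0.7899, -0.4641]] [0.433, 0.2333, 0.5188] [0.226 0.506 0.452]
wrist 63.68816021256613 314.90408648646576 194.3201644729208 [[0.3405, 0.9402, -0.0029], [0.8942, -0.3229, 0.3101], [0.2906, -0.1082, -0.9507]] [-0.6728, -0.0398, 0.3819] [0.154 0.661 0.373]
```

View pics/scene0.png

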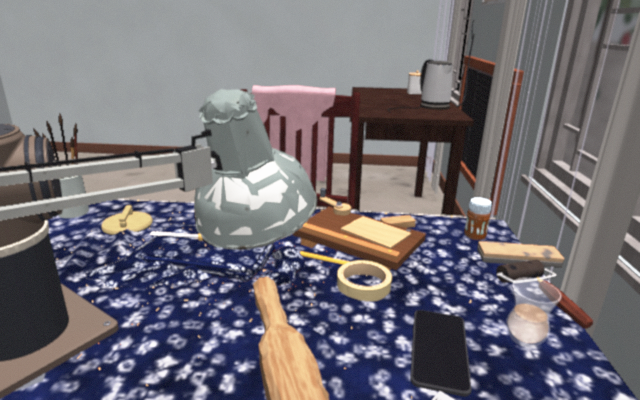

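View pics/side0.png

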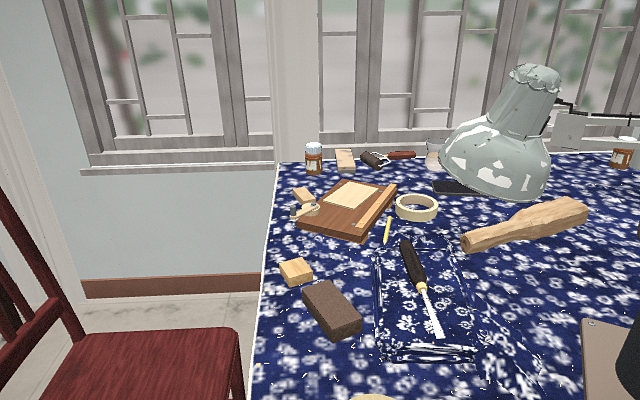

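Side view: board around (345,208), pale blank at (355,193), fence strip from (395,187) to (362,226), cam/peg near (303,208). The scene view shows a lamp left of the board. Let me enlarge the board region and cast rough rays.

```bash
cat > h.py <<'E'
import cv2, numpy as np
from rig import env, eyes, ticket
def f(c): return 200/np.tan(np.radians(c["vfov"])/2)
def ray(c,uv,z):
    d=np.array([(uv[0]-c["cx"])/f(c),(uv[1]-c["cy"])/f(c),1.])
    R,t=np.array(c["R"]),np.array(c["t"]); o=-R.T@t; d=R.T@d
    return o+d*(z-o[2])/d[2]
def proj(c,X):
    p=np.array(c["R"])@np.array(X)+c["t"]; return np.array([c["cx"]+f(c)*p[0]/p[2],c["cy"]+f(c)*p[1]/p[2]])
E
python3 - <<'E'
from h import *
s=eyes.capture("side"); g=eyes.capture("scene")
a=s["image"][165:255,250:450,::-1]; b=g["image"][185:275,270:470,::-1]
im=np.vstack([cv2.resize(x,None,fx=3.2,fy=3.2,interpolation=cv2.INTER_CUBIC) for x in (a,b)])
cv2.imwrite("pics/crop.png",im)
for uv in [(343,180),(397,185),(297,218)]: print(ray(s,uv,.034).round(3))
E
```

```text
[ 0.611 -0.357  0.034]
[ 0.481 -0.385  0.034]
[ 0.617 -0.137  0.034]
```

View pics/crop.png

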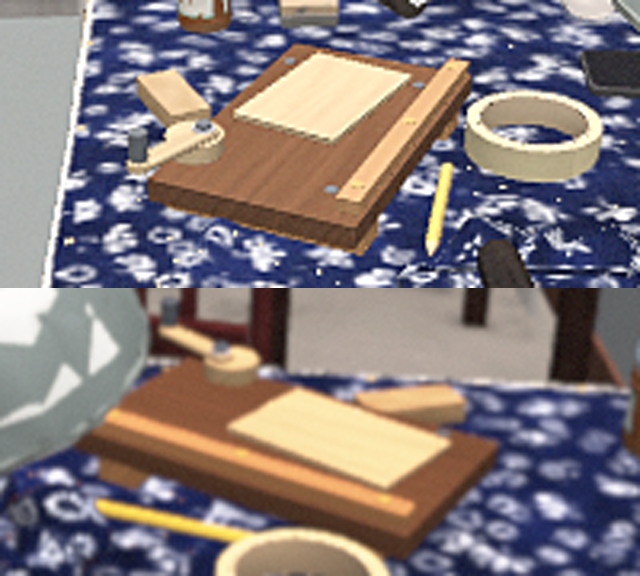

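Crop (side part, offset 250,165, scale 3.2): board top corners at (150,185), (357,230), (470,75), (300,45); peg at (137,140), pivot screw (203,127); fence face on the left of the strip. Now rough poses, and the lamp's position.

Run:
```python
from h import *
s=eyes.capture("side"); g=eyes.capture("scene")
P={k:ray(s,(250+u/3.2,165+v/3.2),z) for k,u,v,z in [("openfar",150,185,.034),("opennear",357,230,.034),("nearback",470,75,.034),("farback",300,45,.034),("pegtop",137,130,.076),("pivot",203,127,.057),
 ("b1",235,122,.04),("b2",330,141,.04),("b3",411,75,.04),("b4",303,52,.04)]}
for k in P: print(k,P[k].round(3))
def tri(a,b):
    A=[];
    for c,uv in ((s,a),(g,b)):
        M=np.c_[c["R"],c["t"]]; x=[(uv[0]-c["cx"])/f(c),(uv[1]-c["cy"])/f(c)]
        A+=[x[0]*M[2]-M[0],x[1]*M[2]-M[1]]
    X=np.linalg.svd(np.array(A))[2][-1]; return (X[:3]/X[3]).round(3)
print("lamp top",tri((537,72),(228,97)),"rim",tri((495,190),(255,232)))
```

```text
openfar [ 0.607 -0.12   0.034]
opennear [ 0.468 -0.127  0.034]
nearback [ 0.475 -0.366  0.034]
farback [ 0.612 -0.363  0.034]
pegtop [ 0.611 -0.113  0.076]
pivot [ 0.593 -0.167  0.057]
b1 [ 0.593 -0.212  0.04 ]
b2 [ 0.523 -0.214  0.04 ]
b3 [ 0.51  -0.335  0.04 ]
b4 [ 0.599 -0.339  0.04 ]
lamp top [ 0.231 -0.216  0.342] rim [ 0.257 -0.228  0.136]
```

Board: centre about (0.54,-0.245), yaw near 0; the lamp at (0.25,-0.22) is up to 0.36 m high. I'll sweep round at x≈0.6 to above the board, gripper shut, tool x → −world x.

Emit:
step_arm([
  [[0, 0, 0, 0, 0, -0.116, 0], [0, 0, 0, 0, 0, -0.116, 0], [0, 0, 0, 0, 0, -0.116, 0], [-29, -36, 0, 0, 0, 0, 0], [-29, -36, 0, 0, 0, 0, 0], [-29, -36, 0, 0, 0, 0, 0], [-29, -36, 0, 0, 0, 0, 0], [-29, -36, 0, 0, 0, 0, 0], [-29, -36, 0, 0, 0, 0, 0], [-29, -36, 0, 0, 0, 0, 0], [-29, -36, 0, 0, 0, 0, 0], [-29, -36, 0, 0, 0, 0, 0], [-29, -36, 0, 0, 0, 0, 0], [-29, -36, 0, 0, 0, 0, 0], [-29, -36, 0, 0, 0, 0, 0]],
])

```text
clock: 1.85
position: [0.5789, 0.2016, 0.2316]
orientation: [-0.001, 1.0, 0.0, 0.0]
force: [0.4, 0.3, 1.2]
opening: -0.002
grasp_force: 0.0
```

Emit:
step_arm([
  [[6, -42, 0, 0, 0, 0, 0], [6, -42, 0, 0, 0, 0, 0], [6, -42, 0, 0, 0, 0, 0], [6, -42, 0, 0, 0, 0, 0], [6, -42, 0, 0, 0, 0, 0], [6, -42, 0, 0, 0, 0, 0], [6, -42, 0, 0, 0, 0, 0], [6, -42, 0, 0, 0, 0, 0], [6, -42, 0, 0, 0, 0, 0], [6, -42, 0, 0, 0, 0, 0], [0, 0, 0, 0, 0, 0, 0], [0, 0, 0, 0, 0, 0, 0]],
])

```text
clock: 3.05
position: [0.5181, -0.2175, 0.2313]
orientation: [0.001, 1.0, 0.0, -0.0]
force: [-0.4, -0.3, 0.1]
opening: -0.0
grasp_force: 0.0
```

Run:
```python
from h import *
c=eyes.capture("wrist"); np.save("pics/w1.npy",c,allow_pickle=True); cv2.imwrite("pics/w1.png",c["image"][:,:,::-1])
print(env.read_state()["qpos"].round(2))
```

```text
[-0.58  0.04  1.86  0.    1.25 -2.15]
```

View pics/w1.png

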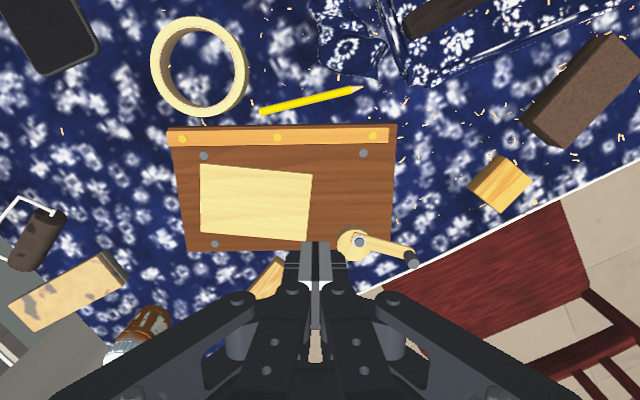

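Wrist view: blank corners about (201,164), (312,174), (307,241), (200,233); fence strip rows 128–147 from column 170 to 389; pivot screw (359,242), peg (411,258); finger tips (315,243). Now measuring with masks.

Run:
```python
from h import *
c=np.load("pics/w1.npy",allow_pickle=True).item(); im=c["image"]
hsv=cv2.cvtColor(im,cv2.COLOR_RGB2HSV)
for n,uv in [("blank",(250,200)),("fence",(220,138)),("board",(340,190)),("peg",(411,256)),("lever",(385,248)),("offc",(265,275))]: print(n,hsv[uv[1],uv[0]],end=" ")
roi=np.zeros(im.shape[:2],np.uint8); roi[118:262,155:420]=255
def big(m):
    cs=cv2.findContours(m,cv2.RETR_EXTERNAL,cv2.CHAIN_APPROX_NONE)[0]; return max(cs,key=cv2.contourArea)
H,S,V=[hsv[...,i].astype(int) for i in range(3)]
b=big((((H<30)&(H>12)&(S<140)&(V>190)&(roi>0)).astype(np.uint8)*255)[:, :320].copy())
q=cv2.approxPolyDP(b,6,True)[:,0]; print("\nblank px",q.tolist(),cv2.contourArea(b))
w=np.array([ray(c,p,.04) for p in b[:,0]])[:,:2].astype(np.float32)
r=cv2.minAreaRect(w*1000); print("blank rect",r); print(np.round(cv2.boxPoints(r)))
fm=((H<25)&(S>=110)&(V>200)&(roi>0)).astype(np.uint8)*255; fm[160:]=0
fc=big(fm)[:,0]; bot=[(u,fc[fc[:,0]==u][:,1].max()+.5) for u in range(180,385)]
F=np.array([ray(c,p,.046)[:2] for p in bot]); k=np.polyfit(F[:,1],F[:,0],1); print("fence face x = %.4f + %.4f*y, resid"%(k[1],k[0]),(F[:,0]-np.polyval(k,F[:,1])).std(), "ends",fc[:,0].min(),fc[:,0].max())
print("fence ends y",ray(c,(fc[:,0].min(),138),.046),ray(c,(fc[:,0].max(),137),.046))
for n,uv,z in [("pivot",(359,242),.058),("pegtop",(411,257),.076),("openNear",(396,126),.034),("openFar",(390,250),.034),("backNear",(168,131),.034),("backFar",(187,251),.034)]: print(n,ray(c,uv,z).round(4))
cv2.imwrite("pics/w1c.png",cv2.resize(im[110:280,300:430,::-1],None,fx=4.5,fy=3.5 if 0 else 3.5,interpolation=cv2.INTER_CUBIC))
```

```text
blank [ 25  91 246] fence [ 17 154 240] board [ 12 152 143] peg [94 25 70] lever [ 22 105 240] offc [ 20 120 238] 
blank px [[200, 164], [201, 231], [305, 240], [311, 174]] 7288.0
blank rect ((557.7774658203125, -284.90753173828125), (120.40348815917969, 79.95287322998047), 84.16461944580078)
[[ 512. -341.]
 [ 591. -349.]
 [ 604. -229.]
 [ 524. -221.]]
fence face x = 0.4874 + -0.0149*y, resid 0.0002853774396422673 ends 166 389
fence ends y [ 0.48467535 -0.36939627  0.046     ] [ 0.48403491 -0.14298442  0.046     ]
pivot [ 0.5957 -0.1704  0.058 ]
pegtop [ 0.6041 -0.1183  0.076 ]
openNear [ 0.4743 -0.1338  0.034 ]
openFar [ 0.6182 -0.1298  0.034 ]
backNear [ 0.4791 -0.3718  0.034 ]
backFar [ 0.6191 -0.3694  0.034 ]
```

View pics/w1c.png

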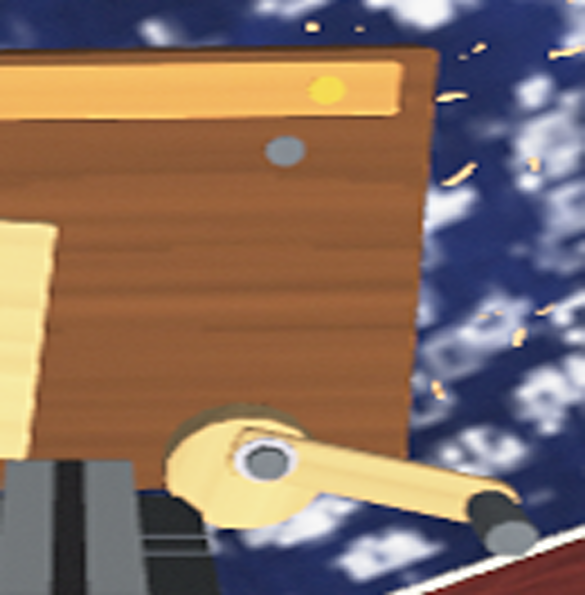

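Checks hold: the blank's rectangle measures 120.4×80.0 mm, fence–pivot distance agrees, and the board origin ≈ (0.5435,−0.2515), yaw +0.015. The blank sits at board (14,−34), askew −0.115, about 26 mm off the fence. The second crop shows the peg top at px (413.8,263) and pivot (359.6,242).

Next: shut fingers go down beyond the blank's far side.

Emit:
step_arm([
  [[-25, -15, 0, 0, 0, -0.015, 0], [-25, -15, 0, 0, 0, 0, 0], [-25, -15, 0, 0, 0, 0, 0], [-25, -14, 0, 0, 0, 0, 0], [0, 0, 40, 0, 0, 0, 0], [0, 0, 40, 0, 0, 0, 0], [0, 0, 40, 0, 0, 0, 0], [0, 0, 40, 0, 0, 0, 0], [0, 0, 20, 0, 0, 0, 0], [0, 0, 8, 0, 0, 0, 0], [0, 0, 4, 0, 0, 0, 0], [0, 0, 3, 0, 0, 0, 0], [0, 0, 0, 0, 0, 0, 0], [0, 0, 0, 0, 0, 0, 0]],
])

```text
clock: 4.5
position: [0.6201, -0.275, 0.038]
orientation: [-0.008, 1.0, -0.001, 0.001]
force: [0.6, -0.3, -0.2]
opening: 0.003
grasp_force: 0.0
```

Run:
```python
from h import *
c=eyes.capture("wrist"); s=eyes.capture("side")
w1=np.load("pics/w1.npy",allow_pickle=True).item()
print("peg",ray(w1,(413.8,263.4),.076).round(4),"piv",ray(w1,(359.6,242),.056).round(4))
cv2.imwrite("pics/w2.png",np.hstack([c["image"][:,120:520],cv2.resize(s["image"][155:255,270:420],None,fx=2.66,fy=4)])[:,:,::-1])
```

```text
peg [ 0.6117 -0.1146  0.076 ] piv [ 0.5967 -0.1695  0.056 ]
```

View pics/w2.png

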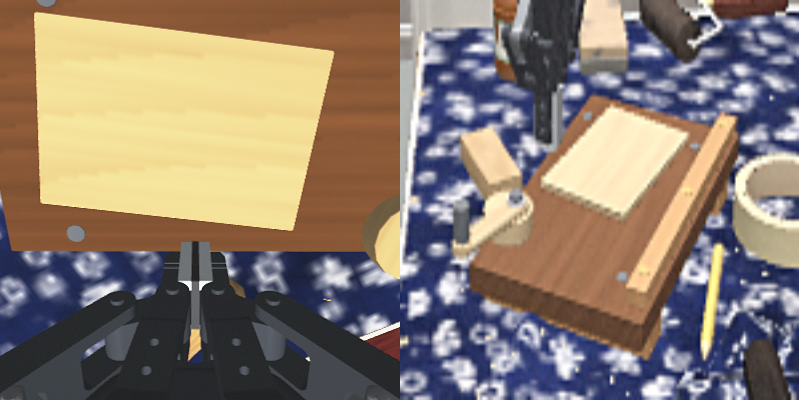

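Fingers stand clear behind the blank's far side (edge px row ~220, tips at row 243). Lower 1.5 mm and push toward the fence.

Emit:
step_arm([
  [[0, 0, 1.5, 0, 0, 0, 0], [3, 0, 0, 0, 0, 0, 0], [3, 0, 0, 0, 0, 0, 0], [3, 0, 0, 0, 0, 0, 0], [3, 0, 0, 0, 0, 0, 0], [3, 0, 0, 0, 0, 0, 0], [3, 0, 0, 0, 0, 0, 0], [3, 0, 0, 0, 0, 0, 0], [3, 0, 0, 0, 0, 0, 0], [2, 0, 0, 0, 0, 0, 0], [2, 0, 0, 0, 0, 0, 0], [2, 0, 0, 0, 0, 0, 0], [2, 0, 0, 0, 0, 0, 0], [0, 0, 0, 0, 0, 0, 0]],
])

```text
clock: 6.0
position: [0.5869, -0.2751, 0.0348]
orientation: [-0.008, 1.0, 0.0, -0.0]
force: [0.6, -0.3, -0.8]
opening: -0.002
grasp_force: 0.0
```

```bash
cat >> h.py <<'E'
O=np.array([.5437,-.2512]); yaw=.0149
B=np.array([[np.cos(yaw),np.sin(yaw)],[-np.sin(yaw),np.cos(yaw)]])
def bf(X): return (B@(np.array(X)[:2]-O)*1000).round(1)
def blank(c):
    hsv=cv2.cvtColor(c["image"],cv2.COLOR_RGB2HSV); m=cv2.inRange(hsv,(18,50,170),(32,125,255))
    m=cv2.morphologyEx(m,cv2.MORPH_OPEN,np.ones((5,5)))
    b=max(cv2.findContours(m,cv2.RETR_EXTERNAL,cv2.CHAIN_APPROX_NONE)[0],key=cv2.contourArea)
    q=cv2.approxPolyDP(b,8,True)[:,0]
    r=cv2.minAreaRect(np.array([bf(ray(c,p,.04)) for p in b[:,0]],np.float32))
    print("px",q.tolist(),"\nboard",[bf(ray(c,p,.04)).tolist() for p in q],"rect",np.round(r[0],1),np.round(r[1],1),round(r[2],2))
E
python3 - <<'E'
from h import *
s=env.read_state(); print(bf(s["position"]),s["force"].round(1)); blank(eyes.capture("wrist"))
E
```

```text
[ 42.8 -24.5] [ 0.6 -0.3 -0.8]
px [[133, 59], [161, 239], [412, 240], [432, 61]] 
board [[-48.8, -97.5], [29.9, -98.0], [30.3, 20.7], [-48.2, 21.3]] rect [ -9.2 -38.4] [119.6  79.6] 89.63
```

The blank now lies parallel, ~3 mm off the fence. Finish the press (and raise 1 mm, the tip being low).

Emit:
step_arm([
  [[1, 0, -1, 0, 0, 0, 0], [1, 0, 0, 0, 0, 0, 0], [1, 0, 0, 0, 0, 0, 0], [0.5, 0, 0, 0, 0, 0, 0], [0, 0, 0, 0, 0, 0, 0]],
])

```text
clock: 6.55
position: [0.5837, -0.2753, 0.0359]
orientation: [-0.008, 1.0, -0.0, 0.0]
force: [-0.3, 0.6, 0.7]
opening: 0.001
grasp_force: 0.2
```

Run:
```python
from h import *
s=env.read_state(); print(bf(s["position"]),s["force"].round(1)); blank(eyes.capture("wrist"))
```

```text
[ 39.6 -24.6] [-0.3  0.6  0.7]
px [[134, 62], [163, 240], [412, 239], [429, 60]] 
board [[-51.0, -98.0], [27.8, -97.9], [27.2, 20.9], [-51.8, 20.3]] rect [-12.  -38.7] [ 79.6 119.6] 0.28
```

Emit:
step_arm([
  [[0.5, 0, 0, 0, 0, 0, 0], [0.5, 0, 0, 0, 0, 0, 0], [0, 0, 0, 0, 0, 0, 0]],
])

```text
clock: 6.9
position: [0.5834, -0.2754, 0.0362]
orientation: [-0.008, 1.0, -0.0, 0.001]
force: [2.8, -0.2, -0.2]
opening: 0.002
grasp_force: 1.4
```

Contact force 2.8 N: the blank is on the fence. Back off, lift, go round to the tail.

Emit:
step_arm([
  [[-8, 0, 0, 0, 0, 0, 0], [0, 0, -20, 0, 0, 0, 0], [0, 0, -20, 0, 0, 0, 0], [15, -24, 0, 0, 0, 0, 0], [14, -24, 0, 0, 0, 0, 0], [14, -23, 0, 0, 0, 0, 0], [14, -23, 0, 0, 0, 0, 0], [0, 0, 0, 0, 0, 0, 0], [0, 0, 20, 0, 0, 0, 0], [0, 0, 15, 0, 0, 0, 0], [0, 0, 4, 0, 0, 0, 0], [0, 0, 0, 0, 0, 0, 0]],
])

```text
clock: 8.1
position: [0.5349, -0.3687, 0.0356]
orientation: [-0.009, 1.0, 0.001, -0.001]
force: [-0.2, 0.7, -0.1]
opening: 0.0
grasp_force: 0.0
```

Run:
```python
from h import *
s=env.read_state(); print(bf(s["position"]),s["position"][2],s["force"].round(1)); blank(eyes.capture("wrist"));blank(eyes.capture("side"))
```

```text
[ -10.6 -117.4] 0.0355925464238074 [-0.2  0.7 -0.1]
px [[359, 184], [355, 292], [396, 290], [461, 327], [580, 326], [622, 190]] 
board [[-50.3, -98.3], [6.3, -97.9], [5.1, -77.3], [27.7, -41.4], [27.0, 20.9], [-47.6, 20.9]] rect [-11.5 -38.8] [119.7  78.5] 90.0
px [[342, 202], [369, 207], [382, 188], [355, 185]] 
board [[14.9, 16.8], [-47.3, 14.3], [-41.4, -89.4], [22.8, -78.7]] rect [-12.9 -34.4] [ 71.6 110. ] -0.0
```

Tail at y=−98, finger at −117. Push along the fence 95 mm, then look.

Emit:
step_arm([
  [[0, 5, 0, 0, 0, 0, 0], [0, 5, 0, 0, 0, 0, 0], [0, 5, 0, 0, 0, 0, 0], [0, 5, 0, 0, 0, 0, 0], [0, 5, 0, 0, 0, 0, 0], [0, 5, 0, 0, 0, 0, 0], [0, 5, 0, 0, 0, 0, 0], [0, 5, 0, 0, 0, 0, 0], [0, 5, 0, 0, 0, 0, 0], [0, 5, 0, 0, 0, 0, 0], [0, 5, 0, 0, 0, 0, 0], [0, 5, 0, 0, 0, 0, 0], [0, 5, 0, 0, 0, 0, 0], [0, 5, 0, 0, 0, 0, 0], [0, 5, 0, 0, 0, 0, 0], [0, 5, 0, 0, 0, 0, 0], [0, 5, 0, 0, 0, 0, 0], [0, 5, 0, 0, 0, 0, 0], [0, 5, 0, 0, 0, 0, 0], [0, 0, 0, 0, 0, 0, 0]],
])

```text
clock: 10.2
position: [0.5335, -0.2741, 0.0367]
orientation: [-0.008, 1.0, 0.0, -0.0]
force: [-0.1, 0.5, -0.3]
opening: 0.002
grasp_force: 0.0
```

Run:
```python
from h import *
s=env.read_state(); print(bf(s["position"]),s["position"][2],s["force"].round(1)); blank(eyes.capture("wrist"))
```

```text
[-10.6 -22.8] 0.03665519006703196 [-0.1  0.5 -0.3]
px [[331, 183], [330, 250], [345, 255], [359, 295], [396, 290], [458, 325], [555, 324], [593, 183]] 
board [[-50.5, -16.2], [-16.8, -16.1], [-14.1, -8.8], [8.8, -1.0], [5.8, 17.6], [27.2, 52.0], [26.5, 103.0], [-50.7, 102.3]] rect [-11.8  43.4] [ 77.9 119.6] 0.0
```

Blank straight (tail −16, lead 103). Push 35 mm more.

Emit:
step_arm([
  [[0, 5, 0, 0, 0, 0, 0], [0, 5, 0, 0, 0, 0, 0], [0, 5, 0, 0, 0, 0, 0], [0, 5, 0, 0, 0, 0, 0], [0, 5, 0, 0, 0, 0, 0], [0, 4, 0, 0, 0, 0, 0], [0, 3, 0, 0, 0, 0, 0], [0, 2, 0, 0, 0, 0, 0], [0, 1, 0, 0, 0, 0, 0], [0, 0, 0, 0, 0, 0, 0]],
])

```text
clock: 11.25
position: [0.533, -0.2398, 0.0368]
orientation: [-0.008, 1.0, 0.0, -0.0]
force: [0.4, -0.2, 0.3]
opening: 0.002
grasp_force: 0.0
```

Run:
```python
from h import *
s=env.read_state(); print(bf(s["position"]),s["position"][2],s["force"].round(1)); blank(eyes.capture("wrist"))
```

```text
[-10.5  11.5] 0.03679431909744832 [ 0.4 -0.2  0.3]
px [[593, 180], [331, 182], [330, 250], [345, 256], [359, 295], [396, 290], [457, 325], [553, 325]] 
board [[-52.0, 136.2], [-50.9, 18.1], [-16.6, 18.2], [-13.4, 25.5], [8.9, 33.3], [5.9, 52.0], [27.4, 85.8], [27.3, 136.4]] rect [-12.2  77.6] [ 79.3 119.7] 0.21
```

Lead ≈137.5. Back off and lift to see the overhang and the seating from above.

Emit:
step_arm([
  [[0, -8, 0, 0, 0, 0, 0], [0, 0, -40, 0, 0, 0, 0], [0, 0, -40, 0, 0, 0, 0], [0, 0, -40, 0, 0, 0, 0], [0, 10, -40, 0, 0, 0, 0], [0, 10, -30, 0, 0, 0, 0], [0, 10, 0, 0, 0, 0, 0], [0, 10, 0, 0, 0, 0, 0], [0, 0, 0, 0, 0, 0, 0], [0, 0, 0, 0, 0, 0, 0]],
])

```text
clock: 12.3
position: [0.5317, -0.2075, 0.2246]
orientation: [-0.008, 1.0, 0.001, -0.002]
force: [-0.8, 0.5, -0.3]
opening: -0.003
grasp_force: 0.0
```

Run:
```python
from h import *
s=env.read_state(); print(bf(s["position"]),s["position"][2],s["force"].round(1)); c=eyes.capture("wrist"); blank(c); np.save("pics/w3.npy",c,allow_pickle=True)
cv2.imwrite("pics/w3.png",cv2.resize(c["image"][110:280,200:440,::-1],None,fx=3.3,fy=3.3,interpolation=cv2.INTER_CUBIC))
```

```text
[-11.4  43.9] 0.2245899776813369 [-0.8  0.5 -0.3]
px [[290, 132], [292, 205], [401, 205], [407, 132]] 
board [[-51.3, 18.2], [26.9, 18.6], [26.8, 136.6], [-51.4, 136.2]] rect [-12.3  77.2] [ 78.3 119.3] 0.07
```

View pics/w3.png

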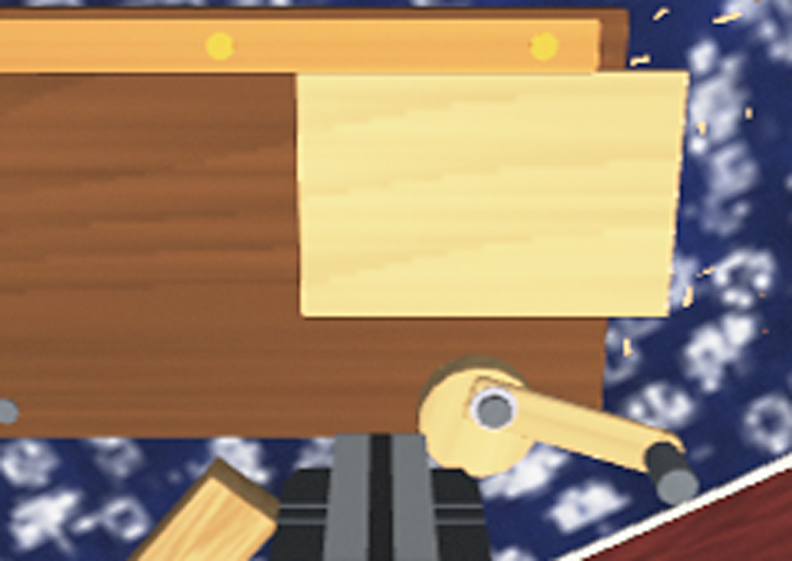

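Blank flush on the fence, overhanging the open end: lead edge (687,72)–(667,316), board edge (628,12)–(606,320)–(602,405); pivot (493,409), peg top (678,486) in the crop.

Run:
```python
from h import *
c=np.load("pics/w3.npy",allow_pickle=True).item()
for n,u,v,z in [("edge",628,12,.034),("edge",606,320,.034),("edge",602,405,.034),("lead",687,72,.04),("lead",667,316,.04),("tail",297,75,.04),("tail",301,316,.04),("piv",493,411,.0565),("peg",678,486,.076),("fence",300,72,.046),("fence",590,72,.046)]:
    print(n,bf(ray(c,(200+u/3.3,110+v/3.3),z)))
```

```text
edge [-69.  119.4]
edge [ 31.3 119.4]
edge [ 62.4 120. ]
lead [-51.6 137.4]
lead [ 27.7 137.9]
tail [-50.6  18.2]
tail [27.7 17.7]
piv [54.2 80. ]
peg [ 70.4 135.6]
fence [-52.2  19.6]
fence [-52.3 106.5]
```

Overhang ≈18 mm (the cam's drag can add a little), fence contact confirmed. Lever at 73°. Go to the peg's clockwise-pushing side at z≈60 mm.

Emit:
step_arm([
  [[-14.5, 24.6, 0, 0, 0, 0, 0], [-14.5, 24.6, 0, 0, 0, 0, 0], [-14.5, 24.6, 0, 0, 0, 0, 0], [-14.5, 24.6, 0, 0, 0, 0, 0], [0, 0, 0, 0, 0, 0.148, 0], [0, 0, 0, 0, 0, 0.148, 0], [0, 0, 40, 0, 0, 0, 0], [0, 0, 40, 0, 0, 0, 0], [0, 0, 40, 0, 0, 0, 0], [0, 0, 30, 0, 0, 0, 0], [0, 0, 10, 0, 0, 0, 0], [0, 0, 4, 0, 0, 0, 0], [0, 0, 0, 0, 0, 0, 0], [0, 0, 0, 0, 0, 0, 0]],
])

```text
clock: 13.75
position: [0.5904, -0.1093, 0.0649]
orientation: [0.139, 0.99, -0.0, 0.002]
force: [0.4, -1.1, 0.4]
opening: 0.005
grasp_force: 0.0
```

Run:
```python
from h import *
s=env.read_state(); print(bf(s["position"]),s["position"][2],s["force"].round(1),s["qpos"].round(2))
w=eyes.capture("wrist"); c=eyes.capture("side")
cv2.imwrite("pics/s4.png",np.hstack([w["image"][:,120:520],cv2.resize(c["image"][155:255,260:360],None,fx=4,fy=4)])[:,:,::-1])
```

```text
[ 48.8 141.2] 0.06486067267343995 [ 0.4 -1.1  0.4] [-0.35  0.31  1.88 -0.    0.95 -1.64]
```

View pics/s4.png

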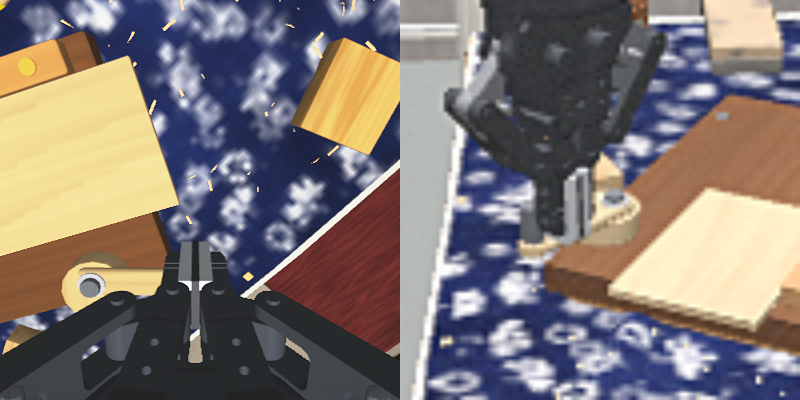

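Fingers stand beside the peg on the near side, clear of the blank. Lower 4 mm, touch the peg and swing it 40° clockwise.

Emit:
step_arm([
  [[0, 0, 4, 0, 0, 0, 0], [-4, 0.5, 0, 0, 0, 0, 0], [-5.1, 1.3, 0, 0, 0, 0.087, 0], [-5.1, 1.3, 0, 0, 0, 0.087, 0], [-5.1, 1.3, 0, 0, 0, 0.087, 0], [-5.1, 1.3, 0, 0, 0, 0.087, 0], [-5.1, 1.3, 0, 0, 0, 0.087, 0], [-5.1, 1.3, 0, 0, 0, 0.087, 0], [-5.1, 1.3, 0, 0, 0, 0.087, 0], [-5.1, 1.3, 0, 0, 0, 0.087, 0], [0, 0, 0, 0, 0, 0, 0]],
])

```text
clock: 14.95
position: [0.6324, -0.1223, 0.0588]
orientation: [0.469, 0.883, 0.0, -0.0]
force: [-0.1, 2.2, 1.2]
opening: 0.001
grasp_force: 0.7
```

```bash
cat >> h.py <<'E'
def lever():
    s=env.read_state(); p=bf(s["position"]); x,y,z,w=s["orientation"]
    t=-np.array([1-2*(y*y+z*z),2*(x*y+z*w)]); t=B@t; u=np.array([-t[1],t[0]]); r=p-np.array([53.5,80])
    print("tcp",p,s["position"][2].round(4),"face angle(theta)",np.degrees(np.arctan2(u[1],u[0])).round(1),"r.u",(r@u).round(1),"r.t",(r@t).round(1),"F t,u",((B@s["force"][:2])@t).round(1),((B@s["force"][:2])@u).round(1),s["force"].round(1),"j6",s["qpos"][5].round(2))
E
python3 -c "
from h import *
lever()"
```

```text
tcp [ 90.6 127.6] 0.0588 face angle(theta) 33.2 r.u 57.1 r.t -19.5 F t,u -1.9 1.1 [-0.1  2.2  1.2] j6 -0.94
```

Emit:
step_arm([
  [[-5.1, 1.3, -1, 0, 0, 0.087, 0], [-5.1, 1.3, 0, 0, 0, 0.087, 0], [-5.1, 1.3, 0, 0, 0, 0.087, 0], [-5.1, 1.3, 0, 0, 0, 0.087, 0], [-5.1, 1.3, 0, 0, 0, 0.087, 0], [-5.1, 1.3, 0, 0, 0, 0.087, 0], [-5.1, 1.3, 0, 0, 0, 0.087, 0], [-5.1, 1.3, 0, 0, 0, 0.087, 0], [-5.1, 1.3, 0, 0, 0, 0.087, 0], [-5.1, 1.3, 0, 0, 0, 0.087, 0], [0, 0, 0, 0, 0, 0, 0]],
])

```text
clock: 16.05
position: [0.6544, -0.1687, 0.0595]
orientation: [0.797, 0.604, 0.0, 0.0]
force: [1.8, 1.7, -0.9]
opening: -0.001
grasp_force: 0.7
```

```bash
python3 -c "
from h import *
lever(); blank(eyes.capture('wrist'))"
```

```text
tcp [111.9  80.8] 0.0595 face angle(theta) -16.5 r.u 55.8 r.t -17.4 F t,u -2.2 1.3 [ 1.8  1.7 -0.9] j6 -0.13
px [[132, 187], [3, 225], [92, 367], [216, 299], [193, 286], [196, 263], [176, 277]] 
board [[27.3, 137.0], [-50.4, 137.4], [-52.4, 34.3], [43.6, 59.5], [34.1, 71.7], [41.8, 85.3], [27.0, 80.1]] rect [-4.1 85.6] [ 97.5 104.5] 0.16
```

Blank unmoved; lever near −16°. Now finer steps while watching force.

Emit:
step_arm([
  [[-2, 0.8, 0, 0, 0, 0.035, 0], [-2, 0.8, 0, 0, 0, 0.035, 0], [-2, 0.8, 0, 0, 0, 0.035, 0], [-2, 0.8, 0, 0, 0, 0.035, 0], [-2, 0.8, 0, 0, 0, 0.035, 0], [0, 0, 0, 0, 0, 0, 0]],
])

```text
clock: 16.7
position: [0.654, -0.1783, 0.0595]
orientation: [0.846, 0.532, -0.0, -0.001]
force: [-0.2, 3.2, -0.3]
opening: -0.001
grasp_force: 1.8
```

```bash
python3 -c "
from h import *
lever()"
```

```text
tcp [111.3  71.2] 0.0595 face angle(theta) -26.5 r.u 55.7 r.t -17.9 F t,u -2.8 -1.6 [-0.2  3.2 -0.3] j6 0.03
```

Emit:
step_arm([
  [[-2, 0.6, 0, 0, 0, 0.035, 0], [-1, 0.3, 0, 0, 0, 0.017, 0], [0, 0, 0, 0, 0, 0, 0]],
])

```text
clock: 17.0
position: [0.6541, -0.1799, 0.0595]
orientation: [0.86, 0.51, 0.001, -0.002]
force: [1.2, 7.4, 0.2]
opening: 0.003
grasp_force: 3.8
```

```bash
python3 -c "
from h import *
lever()"
```

```text
tcp [111.4  69.7] 0.0595 face angle(theta) -29.5 r.u 55.5 r.t -19.5 F t,u -7.1 -2.4 [1.2 7.4 0.2] j6 0.08
```

Wedging has begun (7 N). Push further in 1 mm steps.

Emit:
step_arm([
  [[-1, 0.2, 0, 0, 0, 0, 0], [-1, 0.2, 0, 0, 0, 0, 0], [0, 0, 0, 0, 0, 0, 0]],
])

```text
clock: 17.3
position: [0.6538, -0.1806, 0.0595]
orientation: [0.86, 0.51, 0.002, -0.003]
force: [3.3, 10.8, 0.9]
opening: -0.002
grasp_force: 5.3
```

```bash
python3 -c "
from h import *
lever()"
```

```text
tcp [111.2  68.9] 0.0595 face angle(theta) -29.5 r.u 55.7 r.t -18.7 F t,u -11.0 -2.3 [ 3.3 10.8  0.9] j6 0.08
```

Emit:
step_arm([
  [[-1, 0.2, 0, 0, 0, 0, 0], [-1, 0.2, 0, 0, 0, 0, 0], [0, 0, 0, 0, 0, 0, 0]],
])

```text
clock: 17.6
position: [0.6536, -0.1814, 0.0595]
orientation: [0.86, 0.51, 0.002, -0.003]
force: [3.7, 12.6, 1.0]
opening: -0.003
grasp_force: 6.7
```

```bash
python3 -c "
from h import *
lever()"
```

```text
tcp [110.9  68.1] 0.0595 face angle(theta) -29.5 r.u 55.8 r.t -17.9 F t,u -12.9 -2.8 [ 3.7 12.6  1. ] j6 0.07
```

Emit:
step_arm([
  [[-1, 0.2, 0, 0, 0, 0, 0], [-1, 0.2, 0, 0, 0, 0, 0], [0, 0, 0, 0, 0, 0, 0]],
])

```text
clock: 17.9
position: [0.6533, -0.1822, 0.0595]
orientation: [0.86, 0.51, 0.003, -0.004]
force: [3.9, 15.9, -0.8]
opening: -0.001
grasp_force: 8.2
```

```bash
python3 -c "
from h import *
lever()"
```

```text
tcp [110.7  67.4] 0.0595 face angle(theta) -29.5 r.u 56.0 r.t -17.2 F t,u -15.9 -4.2 [ 3.9 15.9 -0.8] j6 0.07
```

16 N — past the stated wedging force. Withdraw and check from above.

Emit:
step_arm([
  [[5, 0, 0, 0, 0, 0, 0], [8, 0, 0, 0, 0, 0, 0], [10, 0, 0, 0, 0, 0, 0], [0, 0, -30, 0, 0, 0, 0], [0, 0, -40, 0, 0, 0, 0], [0, 0, -40, 0, 0, 0, 0], [0, 0, -40, 0, 0, 0, 0], [0, 0, 0, 0, 0, -0.149, 0], [0, 0, 0, 0, 0, -0.149, 0], [0, 0, 0, 0, 0, -0.149, 0], [0, 0, 0, 0, 0, -0.149, 0], [0, 0, 0, 0, 0, -0.149, 0], [0, 0, 0, 0, 0, -0.149, 0], [0, 0, 0, 0, 0, -0.149, 0], [0, 0, 0, 0, 0, -0.149, 0], [0, 0, 0, 0, 0, -0.149, 0], [0, 0, 0, 0, 0, -0.149, 0], [0, 0, 0, 0, 0, -0.149, 0], [0, 0, 0, 0, 0, -0.149, 0], [0, 0, 0, 0, 0, -0.149, 0]],
])

```text
clock: 19.9
position: [0.6636, -0.1689, 0.2102]
orientation: [0.064, 0.998, -0.001, 0.0]
force: [0.2, -0.7, -0.0]
opening: 0.004
grasp_force: 0.0
```

Emit:
step_arm([
  [[0, 0, 0, 0, 0, -0.1, 0], [35, -10, 0, 0, 0, 0, 0], [35, -10, 0, 0, 0, 0, 0], [35, -10, 0, 0, 0, 0, 0], [0, 0, 0, 0, 0, 0, 0], [0, 0, 0, 0, 0, 0, 0]],
])

```text
clock: 20.5
position: [0.5573, -0.1952, 0.2105]
orientation: [0.018, 1.0, -0.001, 0.001]
force: [0.6, 0.9, -0.6]
opening: 0.001
grasp_force: 0.0
```

Run:
```python
from h import *
c=eyes.capture("wrist"); blank(c); np.save("pics/w5.npy",c,allow_pickle=True); lever()
cv2.imwrite("pics/w5.png",c["image"][:,:,::-1])
```

```text
px [[398, 100], [273, 107], [280, 187], [396, 181]] 
board [[-51.9, 136.0], [-51.7, 18.7], [27.2, 18.5], [26.9, 136.2]] rect [-12.2  77.7] [ 79.7 120. ] 0.29
tcp [15.2 56. ] 0.2107 face angle(theta) 87.1 r.u -25.9 r.t -37.0 F t,u 0.2 -0.1 [ 0.2 -0.2 -0.8] j6 -2.04
```

View pics/w5.png

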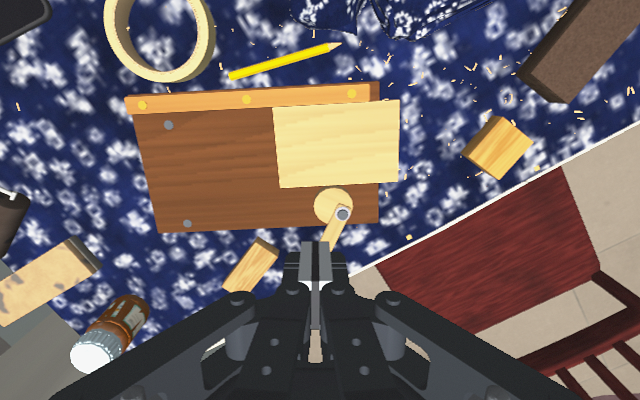

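The picture shows the blank flush on the fence (272–400, 100–187), with about 18 mm of overhang. The cam touches its far side at (333,205), the lever stands at about −30°, and the bystanders are where they were. Handing in.

```bash
python3 -c "
from rig import ticket
print(ticket.hand_in())"
```

```text
the job is handed in; nothing more can be done
None
```

The blank lies flush against the fence with about 18 mm overhanging the open end, and the cam is wedged tight (16 N at the peg); it was only ever pushed, the other things are where they lay, and the job was handed in at about 20.5 s.

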